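Turn the green recipe leaf across the binder's rings

TASK

A small recipe ring binder lies open on the pastry board; two stiff half-leaves lie side by side on its right-hand pages, one with a green tab and one with an orange tab. Turn the leaf with the green tab over across the rings until it lies flat on the left-hand pages with its back (the pictured plate) showing, and let go of it. Leave the orange leaf lying where it is, and do not disturb the striped mug that stands behind the binder.

Things in the scene. Friction and masses are not known exactly. Their poses are not given: they have to be found in the camera images.
- green_tab (a point): Grip point of the green tab, a bar 16 mm wide (along the spine) and 6 mm thick on the leaf's free edge, reaching from 100 to 142 mm from the ring axis, clear of the cover. Point at z = 0.032, board top at z = 0.010. Its frame turns with the leaf: x along the spine, away from the robot; y from the tab to the rings (ring axis: parallel to x, 125 mm along +y); z up at the start, down once turned.
- leaf_green (a joint): Angle of the green-tabbed leaf about the ring axis: 0 flat on the right-hand pages (start), pi/2 upright, pi flat on the left, turned over. Stiff white card 84 mm along the spine, 2.5 mm thick, 10 to 100 mm from the axis, about 60 g. It swings easily and falls gently to the side it leans to. Pinched across its width, the tab can pivot between the fingers, so the gripper may stay upright.
- leaf_orange (a joint): The same angle for the like leaf with the orange tab, 90 mm beside the green one along the spine (nearer or farther: varies); it starts at 0. The binder is fixed to the board: blue covers 210 mm wide in all, 200 mm along the spine, which points away from the robot within 15 degrees. The steel rings rise 20 mm above their axis, which is 22 mm above the board.
- mug: Mug with green and red stripes, 83 mm across, 116 mm with its handle, 100 mm high, loose, standing on the board about 0.2 m from the binder's middle on the side away from the robot. Origin at the centre of its underside.

How it is judged:
At the end, for the whole second after the job is handed in: The green leaf lies turned over on the left-hand pages, within 10 degrees of flat (angle above 2.96) and at rest; the orange leaf lies on the right-hand pages, within 10 degrees of flat (value of joint leaf_green above 2.96 rad and velocity of joint leaf_green between -0.1 and 0.1 rad/s and value of joint leaf_orange below 0.17 rad); the robot touches nothing.
It fails at once if the orange leaf is lifted by more than about 30 degrees (value of joint leaf_orange above 0.52 rad).
It fails at once if the mug is shifted by more than 30 mm or tipped by more than about 30 degrees (distance of mug from where it was at the start of the episode above 0.03 m or angle between mug's own z axis and vertical above 0.52 rad).
It also fails if it takes over 45 s, if anything falls off the work surface, if the arm or the gripper's body presses on something with over 40 N, if the wrist force passes 120 N, or if a joint passes its speed limit or range.

ROBOT

A 6-joint arm with a two-finger parallel gripper is mounted at the origin on a cart in front of the work surface, level with it; the furniture and walls round the work are solid. World frame = base frame: x ahead of the robot, y to its left, z up, the work surface at z = 0. Lengths are in m, angles in rad, forces in N, time in s.
With the tool pointing down it reaches from about 0.3 to 0.95 m from the base axis. Payload 3.1 kg.
Tool frame: the origin (TCP) lies between the finger pads; the fingertips stand 17 mm ahead of it and the grasp point (between the pads) lies 2 mm behind it (finger_overhang is the distance from the TCP to the fingertips, in m); z points along the fingers, y is the direction in which the jaws open and shut (so a half turn about z gives the same grasp; the last joint's range is limited). The gripper opens to 85 mm and grips with 20 to 120 N. Pads are 22 mm wide; open, the fingers measure 114 mm over their backs; the gripper's body (76 mm by 85 mm) begins 54 mm behind the grasp point. The pads swing forward as they close: fully open they stand 13 mm farther back than shut.
Start: joints at [-1.31, 0.308, 1.634, -0, 1.2, -0.07], TCP at [0.203, -0.591, 0.248] pointing down, gripper open.
Joint ranges: [-3.06, 3.06], [-0.79, 1.96], [0.05, 2.63], [-1.19, 4.34], [0.05, 2.64], [-2.94, 2.94]. Speed limits (rad/s): [2.79, 2.79, 3.14, 3.14, 3.14, 3.14].

INTERFACE

Orientations are given as a 3x3 rotation matrix whose columns are the frame's x, y, z axes.
In Python, from cell import * gives the robot as it stands.
- The arm moves only by the shell command python3 -m creep 'ROWS' [FORCE]. ROWS is JSON, a list that holds one entry, the list of rows, each a list of 7 numbers: the opening, from 0 (shut) to 1 (fully open), then the shift along the tool's x, y, z in m, then the turn, a rotation vector about the tool's x, y, z in rad. A call has 1 to 12 rows; each row is the pose to reach, as a shift and turn from the pose commanded when the call began, along the tool's axes at that moment; what a row does not reach only later rows make up. A row lasts 1/8 s, in which the tool goes at most 62.5 mm and 10.7 degrees, less where a joint would pass 70% of its speed; a pose out of reach is approached as far as the arm can. A call with a gripper value outside its range is refused whole. The fingers move at their own pace and stop on an object; FORCE is the grip in N (left out, the last holds). Time passes only in rows, so rows that repeat a pose let the fingers close. It gives the time, the measured TCP pose, the force and the opening at its end, in the units of the state.
- sense(): the state, without advancing time (a new reading comes with each control period).
- snapshot(name): name is "scene" or "side" or "wrist"; returns the picture (420x560x3 uint8, blue, green, red); there is no depth.
- get_calibration(name): a dict with "camera_matrix" (3x3 intrinsics, pixels), "position" and "orientation" of the camera in the world. Camera axes: x right, y down, z forward; pixel columns grow to the right and rows downward; lengths in m; the calibration is good to about 2 mm. A picture is of the moment at which its call begins: read the wrist's pose just before it. get_calibration takes no time and is no camera call; for the wrist camera it gives the pose at the moment of the call.
- sign_off(): hands the job in, once; it reports no verdict.
The state is a dict: "t": time; "joint_pos": joint angles; "qvel": joint speeds; "tau": joint torques, N m; "tool_pos": TCP position; "tcp_rot": TCP orientation; "ft_force": force on the tool from outside, world axes, zero at the start; "torque": the same for the moment, N m; "width": finger opening in m.
Only numpy, scipy, OpenCV 4.12 (cv2) and the standard library are available. Lean on these libraries where they do the work, as an engineer would, in place of code of your own. Each camera call takes 0.05 s, during which the arm holds its last target.

## Working session

There is one attempt and no reset: what is moved stays moved. The work goes in short steps, Python scripts to look and compute and a shell command to move; the robot and the scene stay as the last step left them, time stands still between calls to the robot, and variables do not carry over. Pictures are saved under pics/ and viewed, and the job is handed in when it is done.

```bash
ls; mkdir -p pics; python3 - <<'E'
from cell import *
import cv2
for n in ("scene","side"):
    im=snapshot(n); cv2.imwrite(f"pics/{n}0.png",im); c=get_calibration(n); print(n,c)
s=sense(); print(s)
E
```

```text
pics
scene {'camera_matrix': array([[384.82918309,   0.        , 277.15661671],
       [  0.        , 384.82918309, 204.28291071],
       [  0.        ,   0.        ,   1.        ]]), 'position': array([ 0.07691382, -0.52698062,  0.50271707]), 'orientation': array([[ 0.69462066, -0.37156126,  0.61599055],
       [-0.71904828, -0.38446348,  0.5789278 ],
       [ 0.02171873, -0.84506216, -0.53422677]])}
side {'camera_matrix': array([[463.85313821,   0.        , 275.61081112],
       [  0.        , 463.85313821, 198.90866321],
       [  0.        ,   0.        ,   1.        ]]), 'position': array([ 0.63285706, -0.83329713,  0.37140562]), 'orientation': array([[ 0.9980051 ,  0.03295973, -0.05384685],
       [ 0.06199415, -0.35032356,  0.93457484],
       [ 0.01193952, -0.93604864, -0.35166801]])}
{'t': 0.1, 'joint_pos': array([-1.30967230e+00,  3.08928699e-01,  1.63507776e+00,  3.82415343e-05,
        1.19974380e+00, -6.96893726e-02]), 'qvel': array([ 0.00045457, -0.001779  , -0.00517444, -0.00179525, -0.00071772,
       -0.00079336]), 'tau': array([-2.66334455e-04, -4.16407549e+01, -2.77644736e+01, -1.02687216e-04,
        4.02007994e-03, -1.78141516e-05]), 'tool_pos': array([ 0.20280891, -0.59040575,  0.24714639]), 'tcp_rot': array([[ 9.45783018e-01,  3.24798723e-01, -5.22590121e-04],
       [ 3.24799091e-01, -9.45780718e-01,  2.09366158e-03],
       [ 1.85762947e-04, -2.14988636e-03, -9.99997672e-01]]), 'ft_force': array([ 0.17634154, -0.12829299, -0.5670248 ]), 'torque': array([-0.05555877,  0.00408063,  0.00595991]), 'width': 0.08562725502367924}
```

View pics/scene0.png

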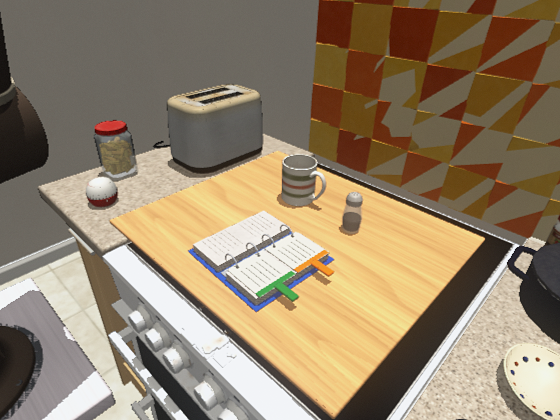

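View pics/side0.png

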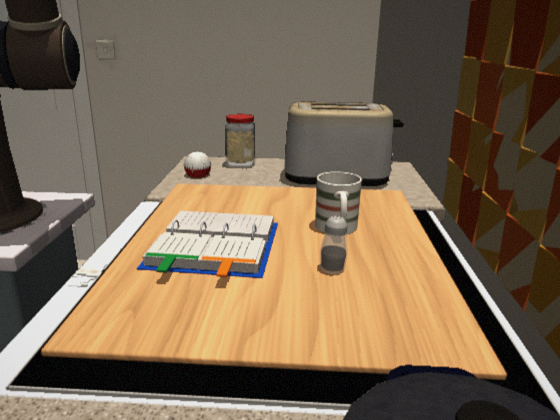

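The scene view shows the green tab near (285,289), orange near (318,266), and the mug at (300,180). The side view has green at (167,263) and orange at (227,266). Green is the nearer leaf.

```bash
cat > h.py <<'E'
import numpy as np, cv2
from cell import *
def ray(c,u,v):
    K=c["camera_matrix"]; d=np.array([(u-K[0,2])/K[0,0],(v-K[1,2])/K[1,1],1]); return c["position"],c["orientation"]@d
def onz(c,u,v,z):
    p,d=ray(c,u,v); return p+d*(z-p[2])/d[2]
def proj(c,P):
    q=c["orientation"].T@(np.asarray(P)-c["position"]); q=c["camera_matrix"]@q; return q[:2]/q[2]
def mask(im,col):
    h=cv2.cvtColor(im,cv2.COLOR_BGR2HSV)
    lo,hi={"g":((50,130,50),(80,255,255)),"o":((5,215,170),(15,255,255)),"b":((105,150,50),(130,255,255))}[col]
    return cv2.inRange(h,lo,hi)
E
python3 - <<'E'
from h import *
for n,(x,y,w,h) in {"scene":(185,200,160,115),"side":(135,200,150,90)}.items():
    im=cv2.imread(f"pics/{n}0.png"); c=get_calibration(n)
    cv2.imwrite(f"pics/{n}0z.png",cv2.resize(im[y:y+h,x:x+w],None,fx=5,fy=5,interpolation=cv2.INTER_NEAREST))
    for k in "gob":
        m=mask(im,k); m2=np.zeros_like(m); m2[y:y+h,x:x+w]=m[y:y+h,x:x+w]
        v,u=np.nonzero(m2); print(n,k,len(u), u.min(),u.max(),v.min(),v.max())
        cs=max(cv2.findContours(m2,0,2)[0],key=cv2.contourArea)
        z=.012 if k=='b' else .033
        for q in cv2.approxPolyDP(cs,2,True)[:,0]: print(q,onz(c,*q,z).round(3))
E
```

```text
scene g 323 256 297 272 299
[293 273] [ 0.474 -0.197  0.033]
[289 272] [ 0.471 -0.19   0.033]
[256 293] [ 0.393 -0.186  0.033]
[260 295] [ 0.395 -0.194  0.033]
[275 285] [ 0.43  -0.195  0.033]
[291 299] [ 0.425 -0.237  0.033]
[297 295] [ 0.439 -0.238  0.033]
[281 283] [ 0.44  -0.199  0.033]
scene o 5 294 332 269 274
[330 273] [ 0.521 -0.244  0.033]
[328 274] [ 0.516 -0.243  0.033]
scene b 444 189 332 232 310
[189 251] [0.392 0.006 0.012]
[255 310] [ 0.38  -0.198  0.012]
[274 298] [ 0.422 -0.201  0.012]
[254 306] [ 0.385 -0.19   0.012]
[192 249] [0.4   0.007 0.012]
side g 286 146 197 253 271
[146 254] [ 0.394 -0.198  0.033]
[165 256] [ 0.426 -0.202  0.033]
[157 269] [ 0.425 -0.243  0.033]
[159 271] [ 0.43  -0.248  0.033]
[166 271] [ 0.44  -0.247  0.033]
[176 256] [ 0.442 -0.2    0.033]
[197 257] [ 0.476 -0.201  0.033]
side o 216 203 254 257 274
[203 257] [ 0.485 -0.2    0.033]
[223 260] [ 0.517 -0.207  0.033]
[217 274] [ 0.516 -0.25   0.033]
[226 274] [ 0.529 -0.249  0.033]
[231 261] [ 0.53  -0.209  0.033]
[234 260] [ 0.534 -0.206  0.033]
side b 576 138 276 223 276
[276 223] [ 0.587 -0.01   0.012]
[273 224] [ 0.581 -0.016  0.012]
[259 272] [ 0.572 -0.202  0.012]
[229 272] [ 0.526 -0.206  0.012]
[229 275] [ 0.527 -0.215  0.012]
[262 275] [ 0.578 -0.211  0.012]
```

```bash
python3 -m creep 2>&1 | tail -3
```

```text
invalid input
```

```bash
cat >> h.py <<'E'
from scipy.spatial.transform import Rotation as R
def go(P,yaw_s):  # tool y along spine dir at yaw
    s=sense(); Rm=s["tcp_rot"]; y=np.array([np.cos(yaw_s),np.sin(yaw_s),0]); z=np.array([0,0,-1.]); T=np.c_[np.cross(y,z),y,z]
    print("shift",(Rm.T@(np.array(P)-s["tool_pos"])).round(4),"turn",R.from_matrix(Rm.T@T).as_rotvec().round(3))
E
python3 - <<'E'
from h import *
go((0.433,-0.224,0.16),np.radians(-3.4))
E
```

```text
shift [ 0.3367 -0.2716  0.0878] turn [-2.000e-03 -1.000e-03 -1.181e+00]
```

View pics/scene0z.png

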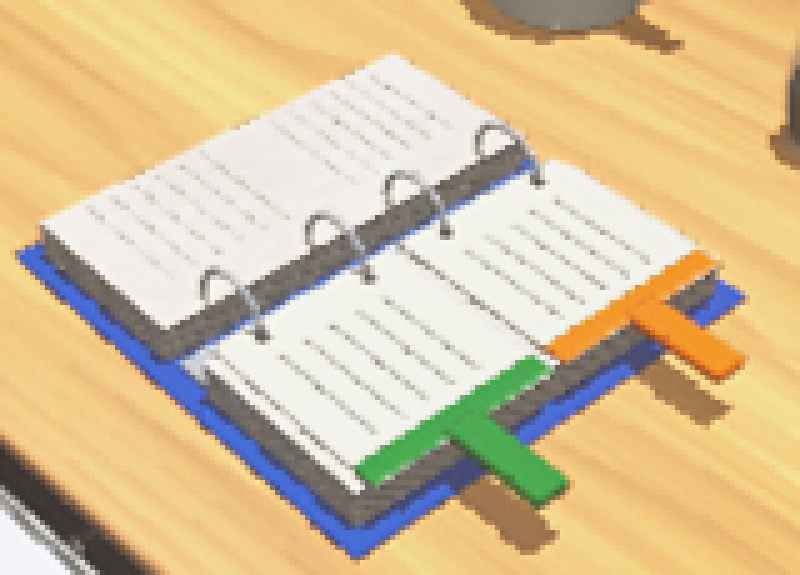

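The zoom confirms that the green tab is nearest the robot and clear of the cover. I'll move to a hover over it with the jaws half open.

```bash
python3 -m creep '[[[0.5,0.337,-0.272,0.087,0,0,-1.18],[0.5,0.337,-0.272,0.087,0,0,-1.18],[0.5,0.337,-0.272,0.087,0,0,-1.18],[0.5,0.337,-0.272,0.087,0,0,-1.18],[0.5,0.337,-0.272,0.087,0,0,-1.18],[0.5,0.337,-0.272,0.087,0,0,-1.18],[0.5,0.337,-0.272,0.087,0,0,-1.18],[0.5,0.337,-0.272,0.087,0,0,-1.18],[0.5,0.337,-0.272,0.087,0,0,-1.18],[0.5,0.337,-0.272,0.087,0,0,-1.18],[0.5,0.337,-0.272,0.087,0,0,-1.18]]]' 30
python3 - <<'E'
from h import *
s=sense(); print(s["tool_pos"],s["tcp_rot"].round(3),s["width"])
c=get_calibration("wrist"); im=snapshot("wrist"); cv2.imwrite("pics/w1.png",im)
np.savez("w1",**c)
m=mask(im,"g"); cs=max(cv2.findContours(m,0,2)[0],key=cv2.contourArea)
for q in cv2.approxPolyDP(cs,3,True)[:,0]: print(q,onz(c,*map(float,q),.035).round(4))
E
```

```text
t: 1.48
tool_pos: [0.433, -0.2258, 0.1616]
tcp_rot: [[0.062, 0.998, 0.0], [0.998, -0.062, -0.001], [-0.0, 0.0, -1.0]]
ft_force: [0.5, 0.2, 0.7]
width: 0.0425
[ 0.43296276 -0.22582644  0.16159619] [[ 0.062  0.998  0.   ]
 [ 0.998 -0.062 -0.001]
 [-0.     0.    -1.   ]] 0.04249316209204748
[308 165] [ 0.4515 -0.1954  0.035 ]
[304 169] [ 0.4486 -0.198   0.035 ]
[300 161] [ 0.4461 -0.1923  0.035 ]
[291 167] [ 0.4397 -0.1961  0.035 ]
[291 173] [ 0.4394 -0.2003  0.035 ]
[308 173] [ 0.4512 -0.201   0.035 ]
```

View pics/w1.png

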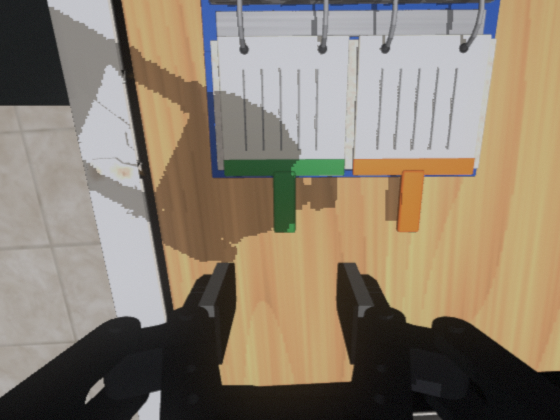

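The wrist view shows the green tab from about (274,176) to (296,232), and the orange tab from about (402,171) to (420,232).

```bash
python3 - <<'E'
from h import *
c=dict(np.load("w1.npz"))
for n,u,v,z in [("g root",285.5,176,.034),("g tip",285,232,.034),("o root",413,171,.034),("o tip",409.5,232,.034),("stripL",225,176,.034),("stripR",345,175,.034),("blueL",212,178,.012),("blueR",476,176,.012),("ringL hole",243,49,.034),("ringR hole",464,48,.034)]:
    print(n,onz(c,u,v,z).round(4))
go((0.4328,-0.224,0.034),np.radians(-3.4))
E
```

```text
g root [ 0.4355 -0.2023  0.034 ]
g tip [ 0.4325 -0.2437  0.034 ]
o root [ 0.5244 -0.2044  0.034 ]
o tip [ 0.5234 -0.2495  0.034 ]
stripL [ 0.3933 -0.1996  0.034 ]
stripR [ 0.477  -0.2043  0.034 ]
blueL [ 0.3793 -0.2044  0.012 ]
blueR [ 0.5799 -0.2156  0.012 ]
ringL hole [ 0.4137 -0.119   0.034 ]
ringR hole [ 0.5541 -0.1272  0.034 ]
shift [ 0.0017 -0.0004  0.1276] turn [ 0.     0.    -0.003]
```

Position and yaw (about -3.3°) agree across all three views to within 3–4 mm, so I'll descend almost straight down and close.

```bash
python3 -m creep '[[[0.5,0,0,0.06,0,0,0],[0.5,-0.001,0,0.11,0,0,0],[0.5,-0.001,0,0.127,0,0,0],[0.5,-0.001,0,0.127,0,0,0],[0,-0.001,0,0.127,0,0,0],[0,-0.001,0,0.127,0,0,0],[0,-0.001,0,0.127,0,0,0],[0,-0.001,0,0.127,0,0,0]]]' 30
python3 - <<'E'
from h import *
for n in ("side","wrist"): cv2.imwrite(f"pics/{n}2.png",snapshot(n))
E
```

```text
t: 2.52
tool_pos: [0.4321, -0.2263, 0.0362]
tcp_rot: [[0.058, 0.998, -0.003], [0.998, -0.058, -0.002], [-0.002, -0.002, -1.0]]
ft_force: [-8.0, -2.7, 4.7]
width: 0.0154
```

View pics/wrist2.png

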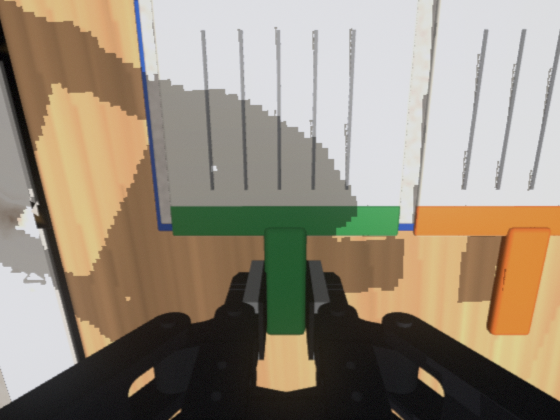

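View pics/side2.png

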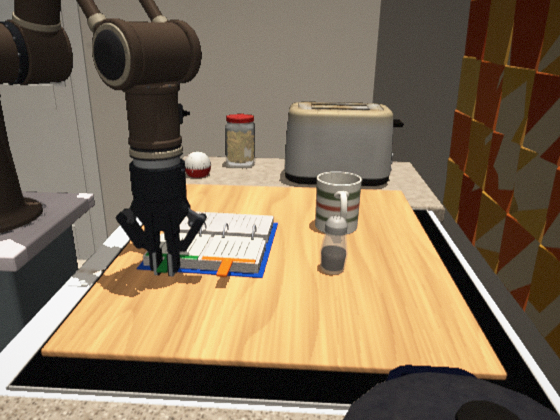

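The tab is gripped (width 15.4 mm) and the pads are on its middle. I'll lift along the arc with the first 40° as a test.

```bash
python3 -m creep '[[[0,0.0005,-0.0005,-0.011,0,0,0],[0,0.002,-0.001,-0.022,0,0,0],[0,0.0045,-0.001,-0.032,0,0,0],[0,0.0075,-0.001,-0.043,0,0,0],[0,0.0115,-0.001,-0.053,0,0,0],[0,0.017,-0.001,-0.0625,0,0,0],[0,0.0225,-0.001,-0.0715,0,0,0],[0,0.029,-0.001,-0.080,0,0,0],[0,0.029,-0.001,-0.080,0,0,0]]]' 30
python3 - <<'E'
from h import *
for n in ("side",): cv2.imwrite(f"pics/{n}3.png",snapshot(n)[150:300,100:300].repeat(4,0).repeat(4,1))
E
```

```text
t: 3.75
tool_pos: [0.4337, -0.1952, 0.1145]
tcp_rot: [[0.06, 0.998, -0.001], [0.998, -0.06, 0.001], [0.001, -0.001, -1.0]]
ft_force: [-2.5, 3.8, -5.3]
width: 0.0148
```

View pics/side3.png

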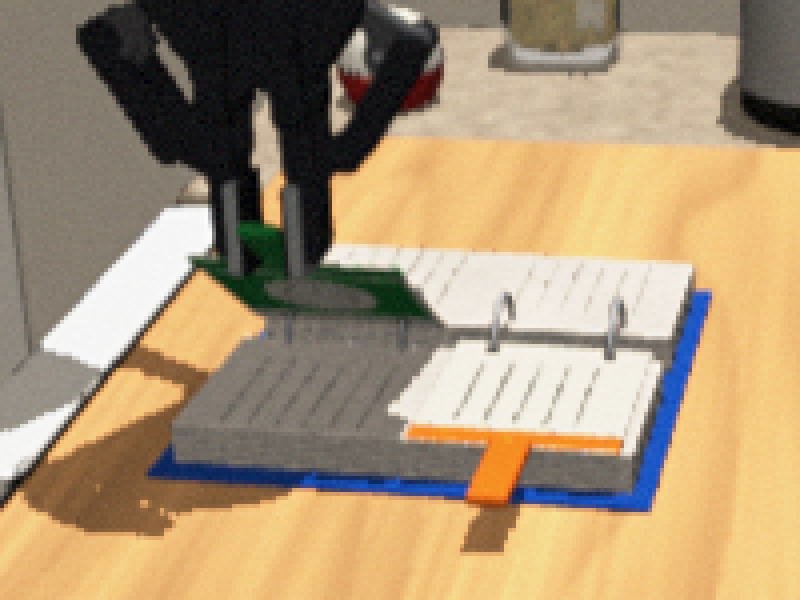

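The leaf follows at about 40° and orange is flat with small forces, so I'll continue to 140°.

```bash
python3 -m creep '[[[0,0.0155,0,-0.0155,0,0,0],[0,0.033,0,-0.028,0,0,0],[0,0.053,0,-0.037,0,0,0],[0,0.074,0,-0.043,0,0,0],[0,0.085,0,-0.0445,0,0,0],[0,0.096,0,-0.0448,0,0,0],[0,0.107,0,-0.0445,0,0,0],[0,0.1175,0,-0.043,0,0,0],[0,0.1385,0,-0.037,0,0,0],[0,0.158,0,-0.028,0,0,0],[0,0.176,0,-0.0155,0,0,0],[0,0.1915,0,0,0,0,0]]]' 30
python3 - <<'E'
from h import *
for n in ("side",): cv2.imwrite(f"pics/{n}4.png",snapshot(n)[120:270,100:300].repeat(4,0).repeat(4,1))
E
```

```text
t: 5.3
tool_pos: [0.4448, -0.0024, 0.1162]
tcp_rot: [[0.061, 0.998, -0.002], [0.998, -0.061, 0.003], [0.003, -0.002, -1.0]]
ft_force: [-9.6, 4.2, 5.1]
width: 0.0149
```

View pics/side4.png

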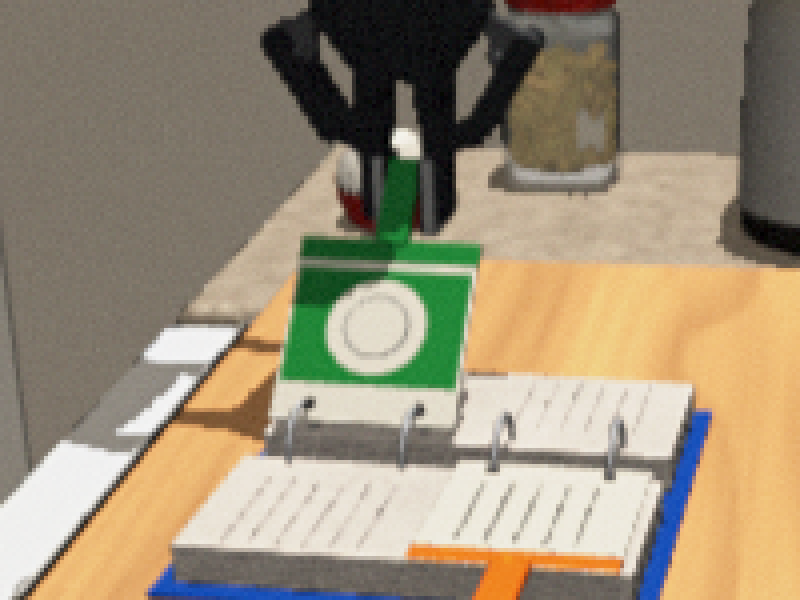

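The leaf is past upright with the plate showing and orange flat. I'll lower the rest of the arc.

```bash
python3 -m creep '[[[0,0.007,-0.0005,0.009,0,0,0],[0,0.0125,-0.001,0.018,0,0,0],[0,0.0175,-0.001,0.028,0,0,0],[0,0.0217,-0.001,0.0375,0,0,0],[0,0.025,-0.001,0.048,0,0,0],[0,0.0273,-0.001,0.0585,0,0,0],[0,0.0287,-0.001,0.0695,0,0,0],[0,0.029,-0.001,0.077,0,0,0],[0,0.029,-0.001,0.077,0,0,0]]]' 30
python3 - <<'E'
from h import *
for n in ("side",): cv2.imwrite(f"pics/{n}5.png",snapshot(n)[120:270,100:300].repeat(4,0).repeat(4,1))
E
```

```text
t: 6.48
tool_pos: [0.4463, 0.0266, 0.0383]
tcp_rot: [[0.061, 0.998, -0.001], [0.998, -0.061, 0.004], [0.004, -0.001, -1.0]]
ft_force: [-5.3, 9.6, 3.9]
width: 0.0152
```

View pics/side5.png

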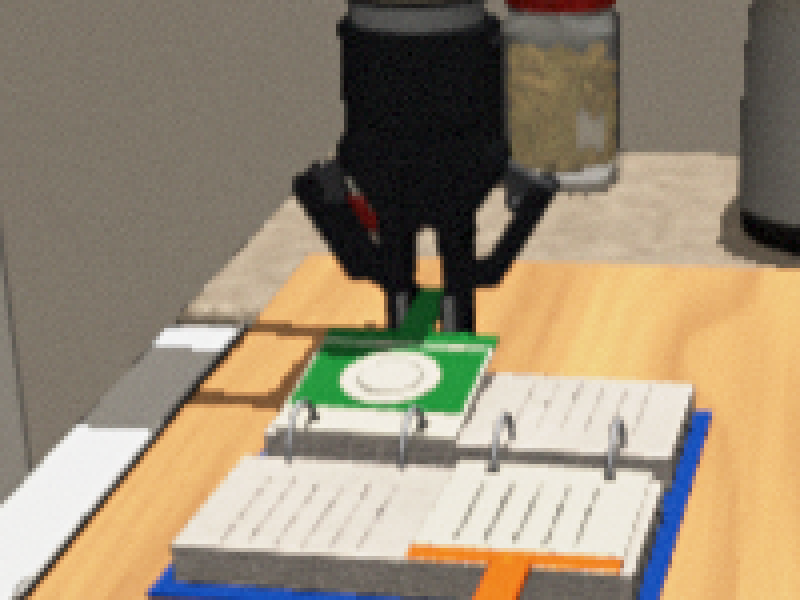

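The leaf is down, or within a few degrees of it. I'll open, let it settle, then rise straight up and look.

```bash
python3 -m creep '[[[0.4,0,0,0,0,0,0],[0.4,0,0,0,0,0,0],[0.4,0,0,0,0,0,0],[0.4,0,0,0,0,0,0],[0.4,0,0,0,0,0,0],[0.4,0,0,-0.01,0,0,0],[0.4,0,0,-0.03,0,0,0],[0.4,0,0,-0.07,0,0,0],[0.4,0,0,-0.12,0,0,0],[0.4,0,0,-0.17,0,0,0],[0.4,0,0,-0.17,0,0,0]]]' 30
python3 - <<'E'
from h import *
cv2.imwrite("pics/side6.png",snapshot("side")[120:270,100:300].repeat(4,0).repeat(4,1))
c=get_calibration("wrist"); im=snapshot("wrist"); cv2.imwrite("pics/wrist6.png",im); np.savez("w6",**c)
cv2.imwrite("pics/scene6.png",snapshot("scene"))
E
```

```text
t: 7.9
tool_pos: [0.45, 0.0236, 0.2126]
tcp_rot: [[0.06, 0.998, 0.011], [0.998, -0.06, -0.0], [0.0, 0.011, -1.0]]
ft_force: [-0.1, 0.3, -0.8]
width: 0.0342
```

View pics/side6.png

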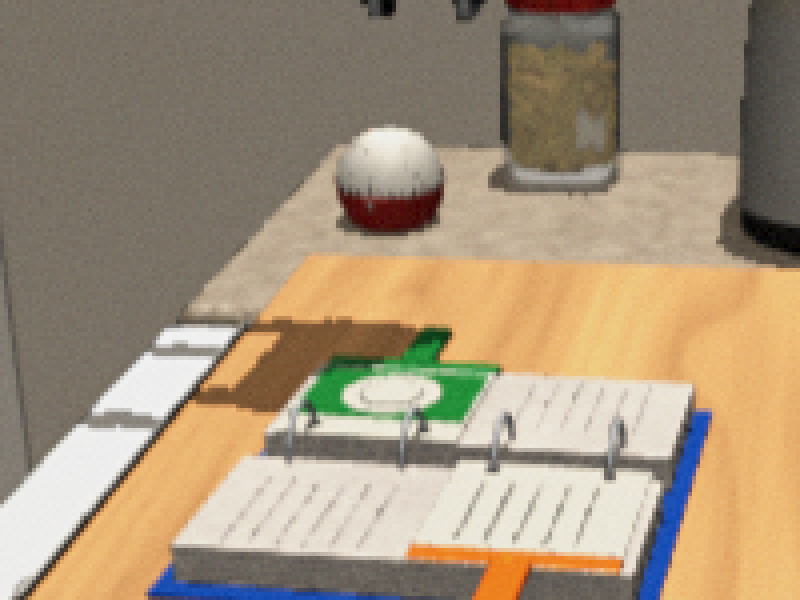

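View pics/wrist6.png

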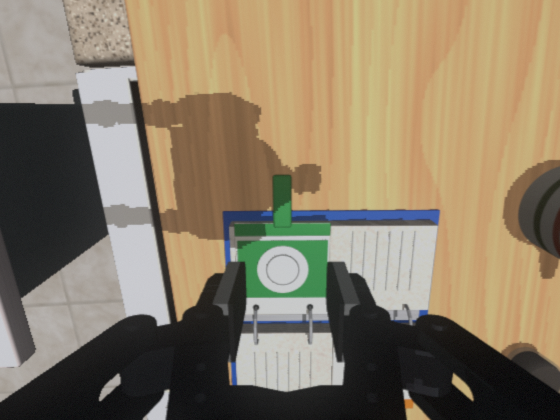

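View pics/scene6.png

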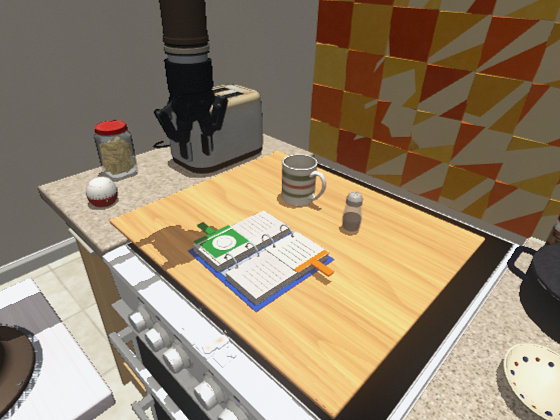

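All views show the leaf on the left with its plate up, orange flat, and the mug unmoved. I'll check the tab tip's height across two views (expected about 0.032), and also let the arm settle.

```bash
python3 -m creep '[[[0.4,0,0,0,0,0,0],[0.4,0,0,0,0,0,0],[0.4,0,0,0,0,0,0],[0.4,0,0,0,0,0,0]]]'
python3 - <<'E'
from h import *
im={}
for n in("side","scene"):
    im[n]=snapshot(n); c=get_calibration(n); m=mask(im[n],"g"); v,u=np.nonzero(m)
    h=max(cv2.findContours(m[:, :240] if n=="scene" else m,0,2)[0],key=cv2.contourArea)
    for q in cv2.approxPolyDP(h,2,True)[:,0]: print(n,q,onz(c,*map(float,q),.033).round(3))
    print("expected tip proj:",n,[proj(c,(0.4408+.0576*.142*1+dx,-.1012+.998*.142,z)).round(1) for dx,z in ((-.008,.032),(.008,.032),(0,.032+.142*.17))])
d=cv2.absdiff(im["scene"],cv2.imread("pics/scene0.png"))[150:210,270:330]; print("mug diff",d.mean())
s=sense();print(s["t"],s["ft_force"],abs(s["qvel"]).max())
E
```

```text
t: 8.55
tool_pos: [0.4461, 0.0238, 0.2069]
tcp_rot: [[0.06, 0.998, -0.001], [0.998, -0.06, 0.0], [-0.0, -0.001, -1.0]]
ft_force: [0.6, 0.8, -0.1]
width: 0.034
side [209 214] [ 0.46  -0.027  0.033]
side [211 219] [ 0.468 -0.051  0.033]
side [206 224] [ 0.464 -0.074  0.033]
side [215 224] [ 0.48  -0.073  0.033]
side [220 215] [ 0.482 -0.03   0.033]
expected tip proj: side [array([206.3, 201.5]), array([214.1, 201.7]), array([209.7, 190.5])]
scene [202 243] [ 0.411 -0.014  0.033]
scene [202 246] [ 0.405 -0.022  0.033]
scene [214 256] [ 0.403 -0.062  0.033]
scene [232 248] [ 0.442 -0.067  0.033]
scene [215 249] [ 0.417 -0.047  0.033]
scene [211 245] [ 0.419 -0.031  0.033]
scene [214 237] [ 0.439 -0.015  0.033]
expected tip proj: scene [array([198. , 225.5]), array([204.2, 222.4]), array([200.2, 214.4])]
mug diff 1.2799074074074075
8.65 [ 0.08023869 -0.12729854  0.09964952] 0.00383093541250201
```

The tab tip in the side view sits at about (204..213, 202). A flat leaf predicts (206..214, 201.5), and 10° off would put it at row 190, so the leaf is flat.

```bash
python3 -c "
from cell import *
print(sign_off())"
```

```text
the job is handed in; nothing more can be done
None
```

I turned the green leaf over onto the left-hand pages and let go of it, and the job was handed in at about 8.7 s of the 45 s allowed. I gripped the green tab across its width with the gripper upright, swung it along a 125 mm arc about the ring axis, released it, and rose clear.

**Last checks**
- **Green leaf:** it lies flat with the plate showing. Its tab tip in the side view is within about 2 px of the position predicted for a flat leaf; 10° off would be about 11 px away.
- **Orange leaf and mug:** the orange leaf looks flat and where it was. The mug is unchanged in the scene picture, with a mean difference of 1.3 grey levels.
- **Robot:** it stands clear of everything, the wrist force is about zero and the arm is at rest.

**Disagreements**
- **Tab position:** before the grasp, the three cameras differed by 3–4 mm on the tab's position. That had no effect on the grasp.
- **Leaf height:** the automatic green mask caught only part of the turned leaf, which was partly in shadow at the time. I read the tab tip by eye from the zoomed picture instead, so the height is not triangulated across two views.

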